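# Set the two dust-extraction ports of the workbench

## Task

Set the two round dust-extraction ports on the bench, in either order: push the lever of the small port round to its shut end, up against the stop at the left end of its scale (as seen from the robot), and push the lever of the large port round until its needle points at the brass rider on the scale. Push the levers lightly with closed fingertips or the outside of the fingers, never pinch or lift anything, and leave the rider and the loose things on the bench where they are.

Things in the scene. Friction and masses are not known exactly. Their poses are not given: they have to be found in the camera images.
- large_port: The large dust port, fixed to the bench; origin on its turning axis, at the bench top: a round aluminium flange 250 mm across and 10 mm high, on it a collar 120 mm across that carries the turning steel ring (ring top at 40 mm). z is up; the scale lies on its -x side, towards the robot.
- large_post (a point): Centre of the top of the lever post of the large port: upright, round, black, 14 mm thick, from 38 to 88 mm above the bench top, 88 mm from the axis, at the end of a flat steel arm on the ring (arm top at 38 mm). All else on the port is at most 40 mm high. Pushing the post sideways along its arc turns the ring.
- large_ring (a joint): Angle of the large port's ring and lever, rad. 0 = shut, arm against the stop block; 1.571 = open, against the other stop. Grows counter-clockwise seen from above (from the robot: left to right). The lever points 2.356 + value rad from the port's +x towards its +y. Friction 0.15 N m (about 1.7 N at the post): it stays where it is left.
- small_port: The small dust port, fixed to the bench; origin on its turning axis, at the bench top: a round aluminium flange 196 mm across and 10 mm high, on it a collar 90 mm across that carries the turning steel ring (ring top at 40 mm). z is up; the scale lies on its -x side, towards the robot.
- small_post (a point): Centre of the top of the lever post of the small port: upright, round, black, 14 mm thick, from 38 to 88 mm above the bench top, 66 mm from the axis, at the end of a flat steel arm on the ring (arm top at 38 mm). All else on the port is at most 40 mm high. Pushing the post sideways along its arc turns the ring.
- small_ring (a joint): Angle of the small port's ring and lever, rad. 0 = shut, arm against the stop block; 1.571 = open, against the other stop. Grows counter-clockwise seen from above (from the robot: left to right). The lever points 2.356 + value rad from the port's +x towards its +y. Friction 0.15 N m (about 2.3 N at the post): it stays where it is left.
- large_needle (a point): Tip of the black needle that stands out beyond the large port's lever, bent down to the scale: 102.5 mm from the axis, 12.5 mm above the bench top. It moves with the lever, on the same radius as the post.
- rider_tip (a point): Reading point of the brass rider, a small brass block (10 mm wide, top 20 mm above the bench top) that sits on the edge of the large port's flange with a thin brass nose pointing at the axis; this point lies in front of the nose, 102.5 mm from the axis and 12.5 mm high, just where the needle tip comes when the needle stands at the rider.
- rider (a joint): Place of the brass rider on the large port's scale, rad, counted like the lever's angle: when joint large_ring has the same value the needle points at the rider. It can slide along the scale if pushed; it is to stay.
- offcut_s2: Loose wooden offcut lying flat, 45 x 95 x 20 mm; origin under its centre. Bystander.
- sanding_block: Loose sanding block, 64 x 112 x 31 mm; origin under its centre. Bystander.
- wax_tin: Loose round tin of wax, 67 mm across, 36 mm high; origin under its centre. Bystander.

How it is judged (in metres and radians):
At the end, for the whole second after the job is handed in: The small port's lever is within 0.06 rad (about 4 mm at the post) of its closed stop; the large port's needle tip is within 5 mm of the rider's reading point; both rings at rest (value of joint small_ring below 0.06 rad and horizontal distance between large_needle and rider_tip below 0.005 m and velocity of joint small_ring between -0.05 and 0.05 rad/s and velocity of joint large_ring between -0.05 and 0.05 rad/s); the robot touches nothing.
It fails at once if the brass rider was shifted along the scale by more than 4 mm (distance of rider_tip from where it was at the start of the episode above 0.004 m).
It fails at once if a loose bystander (wooden offcut, sanding block, wax tin) was lifted or shifted by more than 15 mm (distance of any of offcut_s2, sanding_block, wax_tin from where it was at the start of the episode above 0.015 m).
It fails at once if a lever was pinched or a port pushed hard (fingers press on it with more than 30 N) (contact force between any of large_port, small_port and the fingers above 30 N).
It also fails if it takes over 61 s, if anything falls off the work surface, if the arm or the gripper's body presses on something with over 40 N, if the wrist force passes 120 N, or if a joint passes its speed limit or range.

## Robot

A 6-joint arm with a two-finger parallel gripper is mounted at the origin on a cart in front of the work surface, level with it; the furniture and walls round the work are solid. World frame = base frame: x ahead of the robot, y to its left, z up, the work surface at z = 0. Lengths are in m, angles in degrees, forces in N, time in s.
With the tool pointing down it reaches from about 0.3 to 0.75 m from the base axis. Payload 8.5 kg.
Tool frame: the origin (TCP) lies on the centre line of the jaws, within the pads' length; the fingertips stand 19 mm ahead of it and the grasp point (between the pads) is the TCP (env.tcp_to_tips is the z of the fingertips in the tool frame, in m); z points along the fingers, y is the line along which they close (so a half turn about z gives the same grasp; the last joint's range is limited). The gripper opens to 85 mm and grips with 20 to 120 N. Pads are 22 mm wide; open, the fingers measure 114 mm over their backs; the gripper's body (76 mm by 85 mm) begins 54 mm behind the grasp point. The pads swing forward as they close: fully open they stand 13 mm farther back than shut.
Start: joints at [-87.909, 21.807, 74.336, -0, 83.858, -12.336], TCP at [0.137, -0.533, 0.25] pointing down, gripper open.
Joint ranges: [-178.18, 178.18], [-50.72, 133.34], [12.68, 142.11], [-81.47, 261.47], [9.98, 163.14], [-165.26, 165.26]. Speed limits (degrees/s): [136.94, 136.94, 180, 180, 180, 180].

## Interface

Orientations are given as a 3x3 rotation matrix whose columns are the frame's x, y, z axes.
In Python, from rig import env gives the robot as it stands.
- The arm moves only by the tool servo_tool, never from a script. Its argument "steps" is a list of rows, each an object of numbers: "tx", "ty", "tz": the shift along the world's x, y, z in cm; "yaw": the turn about the world's z in degrees; "claw": the finger opening in cm, from 0 to 8.54. In form: [{"tx": .., "ty": .., "tz": .., "yaw": .., "claw": ..}, ...]. A call has 1 to 20 rows; each row shifts and turns the commanded pose from where the row before left it; what a row does not reach is not made up. A row lasts 1/10 s, in which the tool goes at most 50 mm and 8.59 degrees, less where a joint would pass 70% of its speed; a pose out of reach is approached as far as the arm can. A call with a gripper value outside its range is refused whole. The fingers move at their own pace and stop on an object; "newtons" is the grip in N (left out, the last holds). Time passes only in rows, so rows that do not move let the fingers close. It gives the time, the measured TCP pose, the force, the opening and the grip force at its end, in the units of the state.
- env.observe(): the state, without advancing time (a new reading comes with each control period).
- env.get_image(name): name is "side" or "top"; returns (picture, depth): 400x640x3 uint8, red, green, blue; 400x640 float32, m along the optical axis (not along the pixel's ray), 0 where there is no reading.
- env.camera_model(name): a dict with "fovy" (degrees; the focal length in pixels is half the picture's height over the tangent of half this angle, whatever the lens; pixels are square), "cx", "cy" (the principal point, pixels), "dist_coeffs" ([k1, k2, p1, p2, k3] as OpenCV has them; the pictures are not rectified), "T" (4x4, takes a point from camera to world coordinates). Camera axes: x right, y down, z forward; pixel columns grow to the right and rows downward; lengths in m; the calibration is good to about 2 mm. A picture is of the moment at which its call begins. camera_model takes no time and is no camera call.
- env.close_job(): hands the job in; it is judged then, once.
The state is a dict: "time_s": time; "q": joint angles; "qvel": joint speeds; "joint_efforts": joint torques, N m; "position": TCP position; "tool_rot": TCP orientation; "ft_force": force on the tool from outside, world axes, zero at the start; "wrist_torque": the same for the moment, N m; "grip_width": finger opening in m; "gripper_force": force on a finger pad.
Only numpy, scipy, OpenCV 4.12 (cv2) and the standard library are available. Lean on these libraries where they do the work, as an engineer would, in place of code of your own. Each camera call takes 0.05 s, during which the arm holds its last target. There are 200 camera calls.

## Working session

There is one attempt and no reset: what is moved stays moved. The work goes in short steps, Python scripts to look and compute and a tool call to move; the robot and the scene stay as the last step left them, time stands still between calls to the robot, and variables do not carry over. Pictures are saved under pics/ and viewed, at most 10 in all, crops included, and the job is handed in when it is done.

Besides the shell and the picture viewer there is one more tool, called after "Request:" as name([rows], argument=value, ...), one row to a line, values as JSON. servo_tool: Moves the arm, as the interface text tells. Its arguments: {"type":"object","properties":{"steps":{"type":"array"},"newtons":{"type":"number"}},"required":["steps"]}

```bash
mkdir -p pics; cat > h.py <<'E'
import numpy as np, cv2
from rig import env
def K(m):
    f=200/np.tan(np.radians(m["fovy"]/2)); return np.array([[f,0,m["cx"]],[0,f,m["cy"]],[0,0,1]])
def ray(name,uv):
    m=env.camera_model(name); T=np.array(m["T"])
    p=cv2.undistortPoints(np.array(uv,float).reshape(-1,1,2),K(m),np.array(m["dist_coeffs"],float)).reshape(-1,2)
    d=np.c_[p,np.ones(len(p))]@T[:3,:3].T
    return T[:3,3],d
def onz(name,uv,z):
    o,d=ray(name,uv); z=np.broadcast_to(z,len(d)); return o+d*((z-o[2])/d[:,2])[:,None]
def proj(name,P):
    m=env.camera_model(name); W=np.linalg.inv(np.array(m["T"]))
    return cv2.projectPoints(np.array(P,float).reshape(-1,1,3),cv2.Rodrigues(W[:3,:3])[0],W[:3,3],K(m),np.array(m["dist_coeffs"],float))[0].reshape(-1,2)
def cloud(name,dep):
    v,u=np.mgrid[:400,:640]; o,d=ray(name,np.c_[u.ravel(),v.ravel()])
    return (o+d*dep.ravel()[:,None]).reshape(400,640,3)
E
python3 - <<'E'
from h import *
for n in("top","side"):
    i,d=env.get_image(n); cv2.imwrite(f"pics/{n}0.png",i[...,::-1]); np.save(n+"0.npy",d)
    m=env.camera_model(n); print(n,m["fovy"],m["cx"],m["cy"],m["dist_coeffs"],np.round(m["T"],3).tolist())
s=env.observe(); print(s["time_s"],s["position"],np.round(s["tool_rot"],3).tolist(),s["grip_width"])
E
```

```text
top 43.08486532475294 319.755360949188 202.32798332609758 [-0.06569182  0.          0.          0.          0.        ] [[0.017, -0.999, 0.036, 0.447], [-1.0, -0.017, 0.01, -0.085], [-0.01, -0.036, -0.999, 1.468], [0.0, 0.0, 0.0, 1.0]]
side 47.295412787043816 318.1093849654626 205.28329948272358 [-0.00499116  0.          0.          0.          0.        ] [[0.906, -0.203, 0.371, -0.005], [-0.422, -0.383, 0.822, -1.212], [-0.024, -0.901, -0.432, 0.691], [0.0, 0.0, 0.0, 1.0]]
0.1 [ 0.13701549 -0.53243495  0.24975957] [[0.968, 0.249, -0.0], [0.249, -0.968, 0.001], [0.0, -0.001, -1.0]] 0.08543754976168476
```

View pics/top0.png

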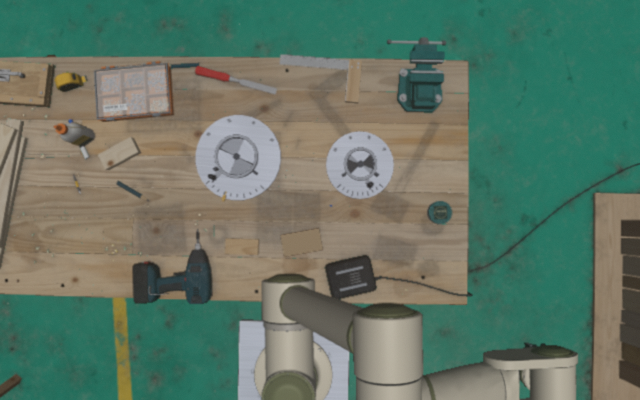

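View pics/side0.png

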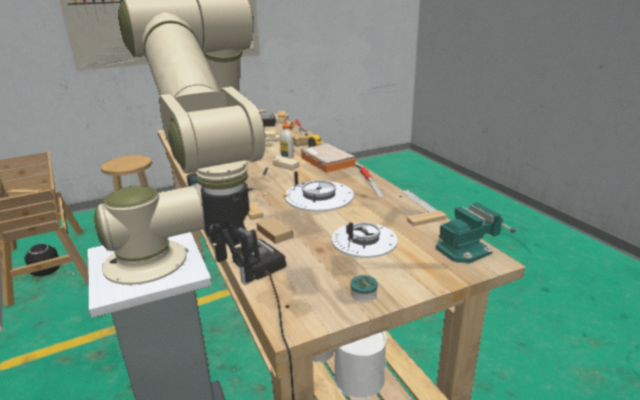

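The top view shows the large port at about (238,157) with its post near (212,177), and the small port at (360,165) with its post near (370,184). A brass-coloured spot near (225,196) is probably the rider. Next I'll measure these.

```bash
python3 - <<'E'
from h import *
i=cv2.imread("pics/top0.png"); d=np.load("top0.npy"); P=cloud("top",d)
hsv=cv2.cvtColor(i,cv2.COLOR_BGR2HSV)
w=((hsv[...,1]<45)&(hsv[...,2]>130)).astype(np.uint8)
for n,(x0,x1,y0,y1),R in(("large",(185,290,105,210),.125),("small",(318,402,122,208),.098)):
    m=np.zeros_like(w); m[y0:y1,x0:x1]=w[y0:y1,x0:x1]
    m=cv2.morphologyEx(m,cv2.MORPH_OPEN,np.ones((3,3)))
    c=max(cv2.findContours(m,0,1)[0],key=cv2.contourArea)
    h=cv2.convexHull(c).reshape(-1,2)
    X=onz("top",h,.01)[:,:2]
    s=np.linalg.lstsq(np.c_[2*X,np.ones(len(X))],(X**2).sum(1),rcond=None)[0]
    c=s[:2]; print(n,"centre",c,"R",np.sqrt(s[2]+c@c),R)
    sub=np.zeros((400,640),bool); sub[y0:y1,x0:x1]=1
    pm=sub&(P[...,2]>.06)&(P[...,2]<.12)
    q=P[pm]; print("post n",len(q),q.mean(0) if len(q) else 0)
    v,u=np.nonzero(pm)
    if len(u):
        p=q.mean(0)[:2]-c; a=np.arctan2(p[1],p[0])%(2*np.pi); print("px",u.mean(),v.mean(),"r",np.hypot(*p),"val",a-2.356)
# rider
bm=(hsv[...,1]>70)&(hsv[...,2]>90)&(hsv[...,0]>10)&(hsv[...,0]<35)
b=cv2.resize(i[100:215,185:410],None,fx=3.5,fy=3.5,interpolation=cv2.INTER_CUBIC); cv2.imwrite("pics/c1.png",b)
# bystanders heights
for n,u,v in(("off",242,245),("sand",302,242),("tin",440,212),("blk",350,277)): print(n,P[v,u])
E
```

```text
large centre [0.62628412 0.17107098] R 0.1262447778001236 0.125
post n 32 [0.56327062 0.23054343 0.08221802]
px 211.0625 176.21875 r 0.08664683195350122 val 0.02909629133890146
small centre [ 0.61012576 -0.1824497 ] R 0.09915138253558184 0.098
post n 23 [ 0.5487082  -0.20692941  0.0858017 ]
px 370.0 184.0 r 0.06611636608575197 val 1.164872856675844
off [0.37243848 0.15109528 0.01714908]
sand [ 0.38495501 -0.02163661  0.03304606]
tin [ 0.47643062 -0.41076367  0.03645742]
blk [ 0.29088176 -0.1579289   0.05325294]
```

View pics/c1.png

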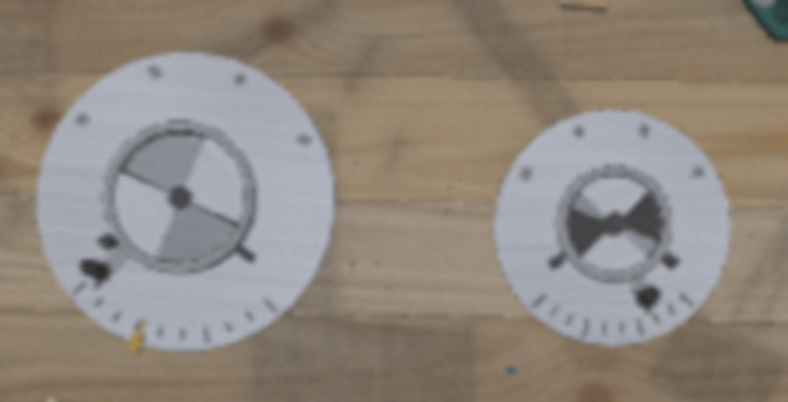

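The crop shows the brass rider at about (137,338), which is full-picture (224,196.5). The large lever is next to its left stop at (97,268). The small lever is near its right stop at (648,296), and the left stop block is at (556,262).

```bash
python3 - <<'E'
from h import *
i=cv2.imread("pics/top0.png"); hsv=cv2.cvtColor(i,cv2.COLOR_BGR2HSV).astype(int)
L=np.array([.6263,.1711]); S=np.array([.6101,-.1824])
m=np.zeros((400,640),bool); m[188:203,216:234]=1
m&=(hsv[...,1]>90)&(hsv[...,0]>15)&(hsv[...,0]<30)
v,u=np.nonzero(m); w=hsv[...,1][m]; print(len(u),u.min(),u.max(),v.min(),v.max())
uv=np.c_[u,v]; print(uv.mean(0))
def ang(p,c): d=p[:2]-c; return np.hypot(*d),np.arctan2(d[1],d[0])%(2*np.pi)
for z in(.0125,.02): print(z,ang(onz("top",[np.average(uv,axis=0,weights=w)],z)[0],L))
f=lambda x,y:[185+x/3.5-.36,100+y/3.5-.36]
for n,c,p,z in(("Lstop1",L,(107,241),.035),("Lstop2",L,(245,253),.035),("Sstop1",S,(556,262),.035),("Sstop2",S,(671,261),.035),("Lpost",L,(95,269),.086),("Spost",S,(648,296),.086),("Ltick1",L,(80,289),.01),("Ltickend",L,(272,304),.01),("Stick1",S,(539,301),.01),("Stickend",S,(687,299),.01)):
    q=onz("top",[f(*p)],z)[0]; print(n,np.round(q,4),np.round(ang(q,c),3))
# side view posts
d=np.load("side0.npy");P=cloud("side",d)
for c in(L,S):
    r=np.hypot(P[...,0]-c[0],P[...,1]-c[1]); q=(r<.11)&(P[...,2]>.05)&(P[...,2]<.1); print(q.sum(),P[q].mean(0),ang(P[q].mean(0),c))
E
```

```text
15 222 224 195 201
[223.2 198.2]
0.0125 (np.float64(0.12598578530457136), np.float64(2.833028634400524))
0.02 (np.float64(0.1258278169942362), np.float64(2.8452410744171055))
Lstop1 [0.5895 0.23   0.035 ] [0.069 2.129]
Lstop2 [0.5814 0.1168 0.035 ] [0.07  4.022]
Sstop1 [ 0.5782 -0.1359  0.035 ] [0.056 2.172]
Sstop2 [ 0.5806 -0.2291  0.035 ] [0.055 4.149]
Lpost [0.5622 0.2277 0.086 ] [0.085 2.418]
Spost [ 0.5481 -0.2063  0.086 ] [0.066 3.51 ]
Ltick1 [0.5518 0.257  0.01  ] [0.114 2.286]
Ltickend [0.5419 0.097  0.01  ] [0.112 3.862]
Stick1 [ 0.548  -0.1233  0.01  ] [0.086 2.381]
Stickend [ 0.5518 -0.2452  0.01  ] [0.086 3.964]
36 [0.56024999 0.22678138 0.06920744] (np.float64(0.08638876911186), np.float64(2.441165741167241))
63 [ 0.54506233 -0.21483374  0.07136731] (np.float64(0.07267631318241674), np.float64(3.604193030549886))
```

Request:
servo_tool([
  {"tx": 3.5,"ty": 2.5,"claw": 0,"yaw": 3.5},
  {"tx": 3.5,"ty": 2.5,"yaw": 3.5,"claw": 0},
  {"tx": 3.5,"ty": 2.5,"claw": 0},
  {"tx": 3.5,"ty": 2.5,"claw": 0},
  {"tx": 3.5,"ty": 2.5,"claw": 0},
  {"tx": 3.5,"ty": 2.5,"claw": 0},
  {"tx": 3.5,"ty": 2.5,"claw": 0},
  {"tx": 3.5,"ty": 2.5,"claw": 0},
  {"tx": 3.5,"ty": 2.5,"claw": 0},
  {"tx": 3.5,"ty": 2.5,"claw": 0},
  {"tx": 3.5,"ty": 2.5,"claw": 0},
  {"tx": 3.8,"ty": 2.2,"claw": 0},
  {"tz": -4},
  {"tz": -4},
  {"tz": -3},
  {},
  {},
], newtons=20)

```text
invalid input at $.steps[0]: expected keys tx, ty, tz, yaw, claw
```

Request:
servo_tool([
  {"tx": 3.5,"ty": 2.5,"tz": 0,"yaw": 3.5,"claw": 0},
  {"tx": 3.5,"ty": 2.5,"tz": 0,"yaw": 3.5,"claw": 0},
  {"tx": 3.5,"ty": 2.5,"tz": 0,"yaw": 0,"claw": 0},
  {"tx": 3.5,"ty": 2.5,"tz": 0,"yaw": 0,"claw": 0},
  {"tx": 3.5,"ty": 2.5,"tz": 0,"yaw": 0,"claw": 0},
  {"tx": 3.5,"ty": 2.5,"tz": 0,"yaw": 0,"claw": 0},
  {"tx": 3.5,"ty": 2.5,"tz": 0,"yaw": 0,"claw": 0},
  {"tx": 3.5,"ty": 2.5,"tz": 0,"yaw": 0,"claw": 0},
  {"tx": 3.5,"ty": 2.5,"tz": 0,"yaw": 0,"claw": 0},
  {"tx": 3.5,"ty": 2.5,"tz": 0,"yaw": 0,"claw": 0},
  {"tx": 3.5,"ty": 2.5,"tz": 0,"yaw": 0,"claw": 0},
  {"tx": 3.8,"ty": 2.2,"tz": 0,"yaw": 0,"claw": 0},
  {"tx": 0,"ty": 0,"tz": -4,"yaw": 0,"claw": 0},
  {"tx": 0,"ty": 0,"tz": -4,"yaw": 0,"claw": 0},
  {"tx": 0,"ty": 0,"tz": -3,"yaw": 0,"claw": 0},
  {"tx": 0,"ty": 0,"tz": 0,"yaw": 0,"claw": 0},
  {"tx": 0,"ty": 0,"tz": 0,"yaw": 0,"claw": 0},
], newtons=20)

```text
time_s: 1.8
position: [0.5603, -0.2359, 0.141]
tool_rot: [[0.931, 0.365, 0.0], [0.365, -0.931, -0.0], [0.0, 0.0, -1.0]]
ft_force: [-0.7, -0.3, 0.9]
grip_width: 0.0001
gripper_force: 0.0
```

```bash
python3 - <<'E'
from h import *
t,_=env.get_image("top"); s,_=env.get_image("side")
a=cv2.resize(t[100:240,290:430],(400,400),interpolation=2); b=cv2.resize(s[150:290,290:430],(400,400),interpolation=2)
cv2.imwrite("pics/c2.png",np.hstack([a,b])[...,::-1])
E
```

```text
(no output)
```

View pics/c2.png

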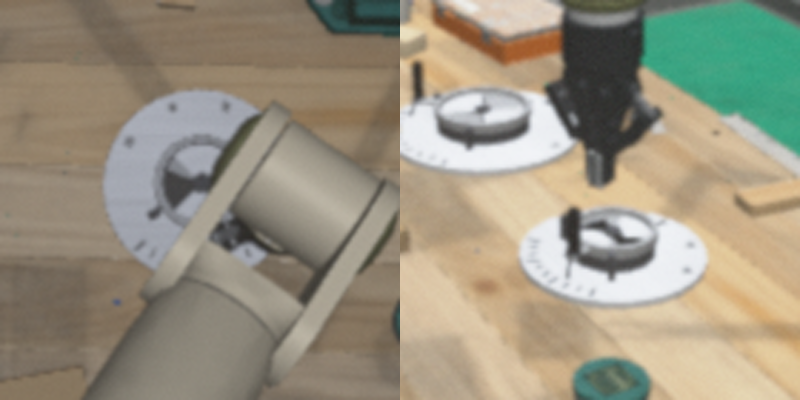

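The right crop shows the closed fingertips hanging clear on the right of the small post, which is at crop (570,235). Their narrow part is about 40 mm long. Next I'll work out the arc.

```bash
python3 - <<'E'
import numpy as np
def arc(c,r,off,sgn,ths):
    p=None
    for t in ths:
        u=sgn*np.array([-np.sin(t),np.cos(t)]); q=c+r*np.array([np.cos(t),np.sin(t)])-off*u
        print(round(t,3),np.round(q*100,2),None if p is None else np.round((q-p)*100,2)); p=q
arc(np.array([.6101,-.1824]),.066,.0215,-1,np.arange(3.52,2.32,-.09))
print(); arc(np.array([.6263,.1711]),.088,.0215,1,np.arange(2.40,2.95,.06))
E
```

```text
3.52 [ 55.67 -22.68] None
3.43 [ 55.29 -22.18] [-0.38  0.5 ]
3.34 [ 54.96 -21.65] [-0.33  0.53]
3.25 [ 54.68 -21.09] [-0.28  0.56]
3.16 [ 54.45 -20.51] [-0.23  0.58]
3.07 [ 54.27 -19.91] [-0.18  0.6 ]
2.98 [ 54.15 -19.3 ] [-0.12  0.61]
2.89 [ 54.08 -18.68] [-0.07  0.62]
2.8 [ 54.07 -18.05] [-0.01  0.62]
2.71 [ 54.12 -17.43] [0.04 0.62]
2.62 [ 54.22 -16.82] [0.1  0.62]
2.53 [ 54.37 -16.21] [0.16 0.6 ]
2.44 [ 54.58 -15.62] [0.21 0.59]
2.35 [ 54.84 -15.06] [0.26 0.57]

2.4 [57.59 24.64] None
2.46 [57.15 24.32] [-0.44 -0.32]
2.52 [56.73 23.98] [-0.42 -0.34]
2.58 [56.33 23.62] [-0.4  -0.37]
2.64 [55.95 23.23] [-0.38 -0.39]
2.7 [55.59 22.81] [-0.35 -0.41]
2.76 [55.26 22.38] [-0.33 -0.43]
2.82 [54.96 21.93] [-0.3  -0.45]
2.88 [54.69 21.46] [-0.28 -0.47]
2.94 [54.44 20.98] [-0.25 -0.48]
```

Request:
servo_tool([
  {"tx": 0,"ty": 0,"tz": -3,"yaw": 0,"claw": 0},
  {"tx": 0,"ty": 0,"tz": -2,"yaw": 0,"claw": 0},
  {"tx": 0,"ty": 0,"tz": -1,"yaw": 0,"claw": 0},
  {"tx": 0,"ty": 0,"tz": 0,"yaw": 0,"claw": 0},
])

```text
time_s: 2.3
position: [0.5601, -0.2357, 0.0805]
tool_rot: [[0.931, 0.365, -0.0], [0.365, -0.931, 0.0], [-0.0, -0.0, -1.0]]
ft_force: [0.5, -0.6, 0.8]
grip_width: -0.0001
gripper_force: 0.0
```

Request:
servo_tool([
  {"tx": -0.12,"ty": 0.3,"tz": 0,"yaw": 0,"claw": 0},
  {"tx": -0.12,"ty": 0.3,"tz": 0,"yaw": 0,"claw": 0},
  {"tx": -0.1,"ty": 0.29,"tz": 0,"yaw": 0,"claw": 0},
  {"tx": -0.19,"ty": 0.25,"tz": 0,"yaw": -2.6,"claw": 0},
  {"tx": -0.19,"ty": 0.25,"tz": 0,"yaw": -2.6,"claw": 0},
  {"tx": -0.17,"ty": 0.26,"tz": 0,"yaw": -2.6,"claw": 0},
  {"tx": -0.16,"ty": 0.27,"tz": 0,"yaw": -2.6,"claw": 0},
  {"tx": -0.28,"ty": 0.56,"tz": 0,"yaw": -5.2,"claw": 0},
  {"tx": -0.23,"ty": 0.58,"tz": 0,"yaw": -5.2,"claw": 0},
  {"tx": -0.18,"ty": 0.6,"tz": 0,"yaw": -5.2,"claw": 0},
  {"tx": -0.12,"ty": 0.61,"tz": 0,"yaw": -5.2,"claw": 0},
  {"tx": -0.07,"ty": 0.62,"tz": 0,"yaw": -5.2,"claw": 0},
  {"tx": 0,"ty": 0.3,"tz": 0,"yaw": -2.6,"claw": 0},
  {"tx": 0,"ty": 0.3,"tz": 0,"yaw": -2.6,"claw": 0},
])

```text
time_s: 3.7
position: [0.5406, -0.1808, 0.0812]
tool_rot: [[0.938, -0.346, 0.001], [-0.346, -0.938, -0.001], [0.001, 0.001, -1.0]]
ft_force: [-1.6, -2.0, 2.6]
grip_width: 0.0
gripper_force: 1.4
```

Request:
servo_tool([
  {"tx": 0.04,"ty": 0.62,"tz": 0,"yaw": -5.2,"claw": 0},
  {"tx": 0.1,"ty": 0.62,"tz": 0,"yaw": -5.2,"claw": 0},
  {"tx": 0.08,"ty": 0.3,"tz": 0,"yaw": -2.6,"claw": 0},
  {"tx": 0.08,"ty": 0.3,"tz": 0,"yaw": -2.6,"claw": 0},
  {"tx": 0.1,"ty": 0.29,"tz": 0,"yaw": -2.6,"claw": 0},
  {"tx": 0,"ty": 0,"tz": 0,"yaw": 0,"claw": 0},
])

```text
time_s: 4.3
position: [0.5449, -0.1593, 0.081]
tool_rot: [[0.784, -0.621, 0.001], [-0.621, -0.784, -0.001], [0.001, 0.0, -1.0]]
ft_force: [-1.0, -1.2, -0.2]
grip_width: 0.0004
gripper_force: 0.3
```

```bash
cat > pic.py <<'E'
import sys
from h import *
n,(u,v)=sys.argv[1],map(int,sys.argv[2:4])
t,dt=env.get_image("top"); s,ds=env.get_image("side")
cv2.imwrite(f"pics/{n}t.png",t[...,::-1]); cv2.imwrite(f"pics/{n}s.png",s[...,::-1]); np.save(n+"t.npy",dt); np.save(n+"s.npy",ds)
E
echo ok
```

```text
ok
```

Request:
servo_tool([
  {"tx": 0.06,"ty": 0.13,"tz": 0,"yaw": -1.2,"claw": 0},
  {"tx": 0.06,"ty": 0.13,"tz": 0,"yaw": -1.2,"claw": 0},
  {"tx": 0.06,"ty": 0.13,"tz": 0,"yaw": -1.2,"claw": 0},
  {"tx": 0.06,"ty": 0.13,"tz": 0,"yaw": -1.2,"claw": 0},
  {"tx": 0,"ty": 0,"tz": 0,"yaw": 0,"claw": 0},
])

```text
time_s: 4.8
position: [0.5472, -0.1541, 0.0803]
tool_rot: [[0.729, -0.685, 0.0], [-0.685, -0.729, 0.0], [0.0, -0.0, -1.0]]
ft_force: [-0.5, 0.1, 0.8]
grip_width: -0.0003
gripper_force: 0.7
```

Request:
servo_tool([
  {"tx": 0.07,"ty": 0.07,"tz": 0,"yaw": 0,"claw": 0},
  {"tx": 0.07,"ty": 0.07,"tz": 0,"yaw": 0,"claw": 0},
  {"tx": 0,"ty": 0,"tz": 0,"yaw": 0,"claw": 0},
])

```text
time_s: 5.1
position: [0.5482, -0.153, 0.0802]
tool_rot: [[0.73, -0.684, -0.001], [-0.684, -0.73, -0.0], [-0.001, 0.001, -1.0]]
ft_force: [-4.3, -2.8, 1.7]
grip_width: -0.0002
gripper_force: 2.6
```

Request:
servo_tool([
  {"tx": 0.06,"ty": 0.06,"tz": 0,"yaw": 0,"claw": 0},
  {"tx": 0,"ty": 0,"tz": 0,"yaw": 0,"claw": 0},
])

```text
time_s: 5.3
position: [0.5482, -0.1529, 0.0802]
tool_rot: [[0.73, -0.684, -0.002], [-0.684, -0.73, -0.001], [-0.001, 0.002, -1.0]]
ft_force: [-7.9, -5.9, 3.6]
grip_width: -0.0002
gripper_force: 4.7
```

Request:
servo_tool([
  {"tx": -0.7,"ty": -0.7,"tz": 0,"yaw": 0,"claw": 0},
  {"tx": -1.5,"ty": -1.6,"tz": 0,"yaw": 0,"claw": 0},
  {"tx": 0,"ty": 0,"tz": 4.5,"yaw": 0,"claw": 0},
  {"tx": 0,"ty": 0,"tz": 4.5,"yaw": 0,"claw": 0},
  {"tx": 0,"ty": 0,"tz": 0,"yaw": 0,"claw": 0},
])

```text
time_s: 5.8
position: [0.5291, -0.1765, 0.1759]
tool_rot: [[0.729, -0.684, 0.01], [-0.684, -0.729, -0.005], [0.011, -0.003, -1.0]]
ft_force: [-0.2, 0.2, -0.2]
grip_width: 0.0004
gripper_force: 0.0
```

Request:
servo_tool([
  {"tx": 0.5,"ty": 3.9,"tz": 0,"yaw": 1.5,"claw": 0},
  {"tx": 0.5,"ty": 3.9,"tz": 0,"yaw": 0,"claw": 0},
  {"tx": 0.5,"ty": 3.9,"tz": 0,"yaw": 0,"claw": 0},
  {"tx": 0.5,"ty": 3.9,"tz": 0,"yaw": 0,"claw": 0},
  {"tx": 0.5,"ty": 3.9,"tz": 0,"yaw": 0,"claw": 0},
  {"tx": 0.5,"ty": 3.9,"tz": 0,"yaw": 0,"claw": 0},
  {"tx": 0.5,"ty": 3.9,"tz": 0,"yaw": 0,"claw": 0},
  {"tx": 0.5,"ty": 3.9,"tz": 0,"yaw": 0,"claw": 0},
  {"tx": 0.5,"ty": 3.9,"tz": 0,"yaw": 0,"claw": 0},
  {"tx": 0.5,"ty": 3.9,"tz": 0,"yaw": 0,"claw": 0},
  {"tx": 0.5,"ty": 3.9,"tz": 0,"yaw": 0,"claw": 0},
  {"tx": 0,"ty": 0,"tz": 0,"yaw": 0,"claw": 0},
  {"tx": 0,"ty": 0,"tz": 0,"yaw": 0,"claw": 0},
])

```text
time_s: 7.1
position: [0.5818, 0.2543, 0.1693]
tool_rot: [[0.748, -0.664, -0.001], [-0.664, -0.748, 0.0], [-0.001, 0.001, -1.0]]
ft_force: [-0.1, -0.4, 0.1]
grip_width: 0.0002
gripper_force: 0.0
```

Request:
servo_tool([
  {"tx": 0,"ty": 0,"tz": -4,"yaw": 0,"claw": 0},
  {"tx": 0,"ty": 0,"tz": -3,"yaw": 0,"claw": 0},
  {"tx": 0,"ty": 0,"tz": -1.8,"yaw": 0,"claw": 0},
  {"tx": 0,"ty": 0,"tz": 0,"yaw": 0,"claw": 0},
  {"tx": -0.25,"ty": -0.3,"tz": 0,"yaw": 0,"claw": 0},
  {"tx": -0.25,"ty": -0.3,"tz": 0,"yaw": 0,"claw": 0},
  {"tx": -0.24,"ty": -0.29,"tz": 0,"yaw": 0,"claw": 0},
  {"tx": -0.29,"ty": -0.22,"tz": 0,"yaw": 2.3,"claw": 0},
  {"tx": -0.42,"ty": -0.34,"tz": 0,"yaw": 3.4,"claw": 0},
  {"tx": -0.4,"ty": -0.37,"tz": 0,"yaw": 3.4,"claw": 0},
  {"tx": -0.38,"ty": -0.39,"tz": 0,"yaw": 3.4,"claw": 0},
  {"tx": -0.18,"ty": -0.2,"tz": 0,"yaw": 1.7,"claw": 0},
  {"tx": 0,"ty": 0,"tz": 0,"yaw": 0,"claw": 0},
])

```text
time_s: 8.4
position: [0.5581, 0.2294, 0.0833]
tool_rot: [[0.887, -0.461, 0.002], [-0.461, -0.887, 0.0], [0.001, -0.001, -1.0]]
ft_force: [0.1, 0.5, 0.3]
grip_width: -0.0
gripper_force: 0.0
```

```bash
python3 pic.py m1 0 0; python3 - <<'E'
import cv2,numpy as np
t=cv2.imread("pics/m1t.png");s=cv2.imread("pics/m1s.png")
cv2.imwrite("pics/c3.png",np.hstack([cv2.resize(t[110:210,190:290],(400,400),interpolation=2),cv2.resize(s[150:250,260:360],(400,400),interpolation=2)]))
E
```

```text
(no output)
```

View pics/c3.png

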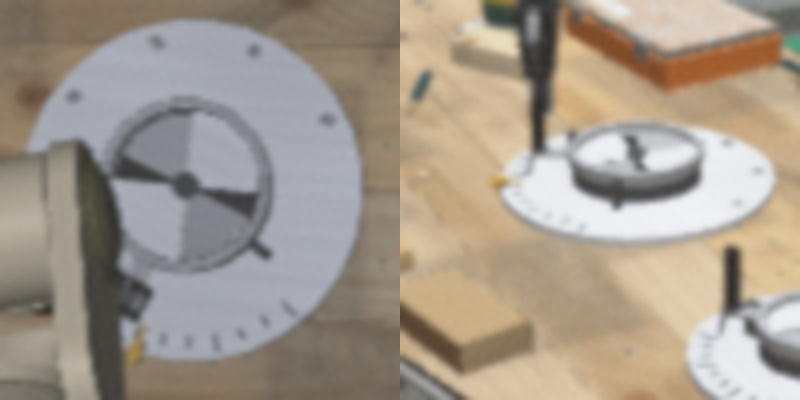

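The left crop shows the post top at about (140,287) and the rider at (136,345). The right crop shows the rider at (500,182) and the needle just left of it in angle, with the small lever over at its left end. I'll back off for a clear look.

Request:
servo_tool([
  {"tx": 0.7,"ty": 1.1,"tz": 0,"yaw": 0,"claw": 0},
  {"tx": 0.3,"ty": 0.5,"tz": 0,"yaw": 0,"claw": 0},
  {"tx": 0,"ty": 0,"tz": 4,"yaw": 0,"claw": 0},
  {"tx": 0,"ty": 0,"tz": 4,"yaw": 0,"claw": 0},
  {"tx": -4,"ty": 3,"tz": 0,"yaw": 0,"claw": 0},
  {"tx": -4,"ty": 3,"tz": 0,"yaw": 0,"claw": 0},
  {"tx": -4,"ty": 3,"tz": 0,"yaw": 0,"claw": 0},
  {"tx": 0,"ty": 0,"tz": 0,"yaw": 0,"claw": 0},
])

```text
time_s: 9.3
position: [0.4435, 0.3384, 0.1627]
tool_rot: [[0.889, -0.457, -0.002], [-0.457, -0.889, 0.0], [-0.002, 0.001, -1.0]]
ft_force: [0.6, -0.2, 0.9]
grip_width: -0.0002
gripper_force: 0.0
```

```bash
python3 pic.py m2 0 0; cat > meas.py <<'E'
import sys
from h import *
n=sys.argv[1]; t=cv2.imread(f"pics/{n}t.png"); s=cv2.imread(f"pics/{n}s.png"); P=cloud("top",np.load(n+"t.npy"))
L=np.array([.6263,.1711]); S=np.array([.6101,-.1824])
def ang(p,c): d=p[:2]-c; return np.round([np.hypot(*d),np.arctan2(d[1],d[0])%(2*np.pi)],4)
for c,r0 in((L,.088),(S,.066)):
    r=np.hypot(P[...,0]-c[0],P[...,1]-c[1]); g=t.max(2)<75
    m=(abs(r-r0)<.025)&(P[...,2]>.07)&(P[...,2]<.11); v,u=np.nonzero(m)
    print("post",m.sum(), u.mean(),v.mean(), ang(onz("top",[[u.mean(),v.mean()]],.088)[0],c))
def yel(im,name,c,z=.018):
    h=cv2.cvtColor(im,cv2.COLOR_BGR2HSV).astype(int); v,u=np.mgrid[:400,:640]
    X=onz(name,np.c_[u.ravel(),v.ravel()],z)[:,:2].reshape(400,640,2)-c
    r=np.hypot(X[...,0],X[...,1]); a=np.arctan2(X[...,1],X[...,0])%(2*np.pi)
    m=(r>.098)&(r<.14)&(a>2.6)&(a<3.1)&(h[...,0]>12)&(h[...,0]<32)&(h[...,1]>130)
    w=h[...,1][m]-100.
    v,u=np.nonzero(m); uv=np.average(np.c_[u,v],axis=0,weights=w); print(name,len(u),uv,ang(onz(name,[uv],z)[0],c),"spread",a[m].min(),a[m].max()); return uv
a=yel(t,"top",L); b=yel(s,"side",L)
o1,d1=ray("top",[a]);o2,d2=ray("side",[b]);A=np.c_[d1[0],-d2[0]];k=np.linalg.lstsq(A,o2-o1,rcond=None)[0]
p,q=o1+k[0]*d1[0],o2+k[1]*d2[0]; print("tri",(p+q)/2,np.linalg.norm(p-q),ang((p+q)/2,L))
cv2.imwrite(f"pics/{n}c.png",np.hstack([cv2.resize(t[160:210,200:250],(400,400),interpolation=2),cv2.resize(s[165:205,270:310],(400,400),interpolation=2)]))
E
python3 meas.py m2
```

```text
post 26 218.5 182.0 [0.0874 2.7024]
post 22 344.09090909090907 178.9090909090909 [0.0675 2.3796]
top 2 [223.515625 197.484375] [0.1239 2.8438] spread 2.836226612383755 2.851089260886206
side 1 [284. 195.] [0.1297 2.8938] spread 2.8937666648987097 2.8937666648987097
tri [0.50555348 0.20908327 0.01454525] 0.005279693774030092 [0.1266 2.8368]
```

View pics/m2c.png

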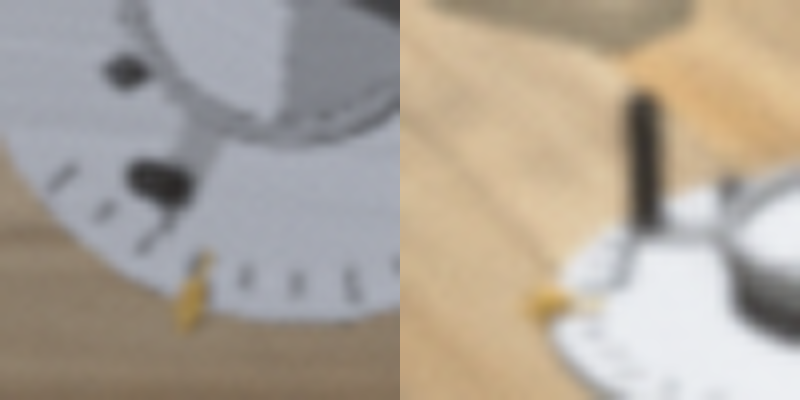

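The left crop shows the post top at (150,180), the needle running down to about (160,230) near the third tick, the rider's nose tip at (208,258) and its block at (190,305). The right crop shows the rider block at (548,303) and the needle tip near (620,280).

```bash
python3 - <<'E'
from h import *
L=np.array([.6263,.1711])
def ang(p,c=L): d=p[:2]-c; return np.round([np.hypot(*d),np.arctan2(d[1],d[0])%(2*np.pi)],4)
f=lambda x,y:[200+x/8-.44,160+y/8-.44]; g=lambda x,y:[270+(x-400)/10-.45,165+y/10-.45]
for n,p,z in(("nose",(208,258),.0125),("block",(190,305),.02),("blockend",(187,327),.015),("tick1",(62,178),.01),("tick2",(105,212),.01),("tick5",(247,278),.01),("tick6",(296,284),.01),("needle",(163,230),.0125)): print(n,ang(onz("top",[f(*p)],z)[0]))
for n,p,z in(("nose",(597,308),.0125),("block",(548,300),.017),("needle",(620,282),.0125),("posttop",(645,95),.088),("postbot",(648,230),.038)): print("side",n,ang(onz("side",[g(*p)],z)[0]))
E
```

```text
nose [0.1066 2.8375]
block [0.1246 2.844 ]
blockend [0.1325 2.8474]
tick1 [0.1134 2.2746]
tick2 [0.1107 2.4526]
tick5 [0.11   2.9769]
tick6 [0.1104 3.14  ]
needle [0.1039 2.6553]
side nose [0.1105 2.8524]
side block [0.1279 2.848 ]
side needle [0.1024 2.6421]
side posttop [0.0892 2.6982]
side postbot [0.0903 2.7635]
```

Request:
servo_tool([
  {"tx": 4,"ty": -3,"tz": 0,"yaw": 0,"claw": 0},
  {"tx": 4,"ty": -3,"tz": 0,"yaw": 0,"claw": 0},
  {"tx": 4,"ty": -3,"tz": 0,"yaw": 0,"claw": 0},
  {"tx": 0,"ty": 0,"tz": 0,"yaw": 0,"claw": 0},
  {"tx": 0,"ty": 0,"tz": -4,"yaw": 0,"claw": 0},
  {"tx": 0,"ty": 0,"tz": -3,"yaw": 0,"claw": 0},
  {"tx": 0,"ty": 0,"tz": -1,"yaw": 0,"claw": 0},
  {"tx": 0,"ty": 0,"tz": 0,"yaw": 0,"claw": 0},
])

```text
time_s: 10.2
position: [0.568, 0.2451, 0.0813]
tool_rot: [[0.887, -0.462, -0.002], [-0.462, -0.887, -0.001], [-0.002, 0.002, -1.0]]
ft_force: [1.0, 0.8, 0.8]
grip_width: -0.0001
gripper_force: 0.0
```

Request:
servo_tool([
  {"tx": -0.32,"ty": -0.47,"tz": 0,"yaw": 0,"claw": 0},
  {"tx": -0.32,"ty": -0.47,"tz": 0,"yaw": 0,"claw": 0},
  {"tx": -0.33,"ty": -0.48,"tz": 0,"yaw": 0,"claw": 0},
  {"tx": -0.19,"ty": -0.22,"tz": 0,"yaw": 1.8,"claw": 0},
  {"tx": -0.18,"ty": -0.23,"tz": 0,"yaw": 1.8,"claw": 0},
  {"tx": -0.17,"ty": -0.23,"tz": 0,"yaw": 1.8,"claw": 0},
  {"tx": -0.17,"ty": -0.24,"tz": 0,"yaw": 1.8,"claw": 0},
  {"tx": -0.16,"ty": -0.24,"tz": 0,"yaw": 1.8,"claw": 0},
  {"tx": 0,"ty": 0,"tz": 0,"yaw": 0,"claw": 0},
  {"tx": 0,"ty": 0,"tz": 0,"yaw": 0,"claw": 0},
])

```text
time_s: 11.2
position: [0.5496, 0.2197, 0.0829]
tool_rot: [[0.948, -0.318, 0.001], [-0.318, -0.948, 0.0], [0.001, -0.0, -1.0]]
ft_force: [-0.2, -0.0, -0.2]
grip_width: 0.0002
gripper_force: 0.0
```

Request:
servo_tool([
  {"tx": 0.3,"ty": 1.1,"tz": 0,"yaw": 0,"claw": 0},
  {"tx": 0.3,"ty": 1.1,"tz": 0,"yaw": 0,"claw": 0},
  {"tx": 0,"ty": 0,"tz": 4,"yaw": 0,"claw": 0},
  {"tx": 0,"ty": 0,"tz": 4,"yaw": 0,"claw": 0},
  {"tx": -4,"ty": 3,"tz": 0,"yaw": 0,"claw": 0},
  {"tx": -4,"ty": 3,"tz": 0,"yaw": 0,"claw": 0},
  {"tx": -4,"ty": 3,"tz": 0,"yaw": 0,"claw": 0},
  {"tx": 0,"ty": 0,"tz": 0,"yaw": 0,"claw": 0},
])

```text
time_s: 12.0
position: [0.4311, 0.3355, 0.1626]
tool_rot: [[0.95, -0.311, -0.002], [-0.311, -0.95, 0.0], [-0.002, 0.0, -1.0]]
ft_force: [0.2, -0.3, -0.1]
grip_width: -0.0002
gripper_force: 0.0
```

```bash
python3 pic.py m3 0 0;python3 meas.py m3
```

```text
post 19 222.1578947368421 183.8421052631579 [0.0882 2.8314]
post 22 344.09090909090907 178.9090909090909 [0.0675 2.3796]
top 2 [224.  196.5] [0.1208 2.8474] spread 2.8436098018480456 2.851089260886206
side 1 [284. 195.] [0.1297 2.8938] spread 2.8937666648987097 2.8937666648987097
tri [0.5069402  0.2082839  0.01462727] 0.008430454163915354 [0.125  2.8396]
```

View pics/m3c.png

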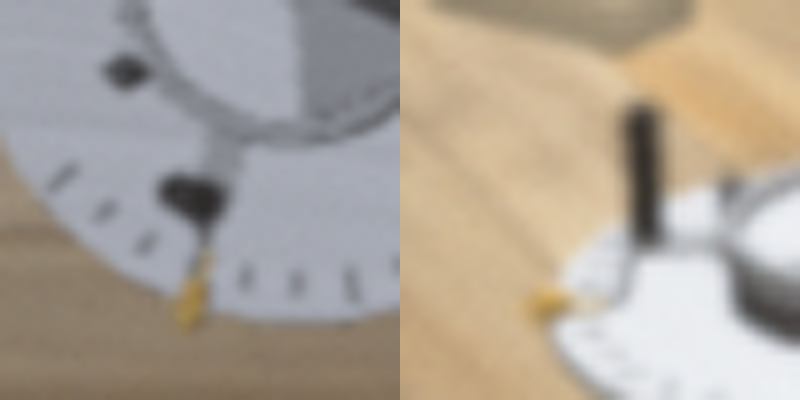

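The left crop shows the needle tip at (203,240), almost in line with the nose tip at (208,258) but about 2–3 mm short of it. The rider has not moved. One small nudge is needed.

Request:
servo_tool([
  {"tx": 4,"ty": -3,"tz": 0,"yaw": 0,"claw": 0},
  {"tx": 4,"ty": -3,"tz": 0,"yaw": 0,"claw": 0},
  {"tx": 4,"ty": -3,"tz": 0,"yaw": 0,"claw": 0},
  {"tx": 0,"ty": 0,"tz": 0,"yaw": 0,"claw": 0},
  {"tx": 0,"ty": 0,"tz": -4,"yaw": 0,"claw": 0},
  {"tx": 0,"ty": 0,"tz": -3,"yaw": 0,"claw": 0},
  {"tx": 0,"ty": 0,"tz": -1,"yaw": 0,"claw": 0},
  {"tx": 0,"ty": 0,"tz": 0,"yaw": 0,"claw": 0},
  {"tx": 0,"ty": 0,"tz": 0,"yaw": 0,"claw": 0},
])

```text
time_s: 13.0
position: [0.5565, 0.242, 0.0836]
tool_rot: [[0.948, -0.317, 0.002], [-0.317, -0.948, 0.0], [0.002, -0.001, -1.0]]
ft_force: [0.3, 0.1, 0.7]
grip_width: -0.0002
gripper_force: 0.0
```

Request:
servo_tool([
  {"tx": -0.2,"ty": -0.7,"tz": 0,"yaw": 0,"claw": 0},
  {"tx": -0.2,"ty": -0.7,"tz": 0,"yaw": 0,"claw": 0},
  {"tx": -0.15,"ty": -0.5,"tz": 0,"yaw": 0,"claw": 0},
  {"tx": -0.05,"ty": -0.2,"tz": 0,"yaw": 0,"claw": 0},
  {"tx": -0.05,"ty": -0.15,"tz": 0,"yaw": 0,"claw": 0},
  {"tx": -0.04,"ty": -0.15,"tz": 0,"yaw": 0,"claw": 0},
  {"tx": 0,"ty": 0,"tz": 0,"yaw": 0,"claw": 0},
  {"tx": 0,"ty": 0,"tz": 0,"yaw": 0,"claw": 0},
])

```text
time_s: 13.8
position: [0.5488, 0.2179, 0.0823]
tool_rot: [[0.949, -0.317, 0.0], [-0.317, -0.949, -0.0], [0.0, 0.0, -1.0]]
ft_force: [-0.3, 2.0, 1.3]
grip_width: 0.0001
gripper_force: 0.4
```

Request:
servo_tool([
  {"tx": 0.3,"ty": 1.1,"tz": 0,"yaw": 0,"claw": 0},
  {"tx": 0.3,"ty": 1.1,"tz": 0,"yaw": 0,"claw": 0},
  {"tx": 0,"ty": 0,"tz": 4,"yaw": 0,"claw": 0},
  {"tx": 0,"ty": 0,"tz": 4,"yaw": 0,"claw": 0},
  {"tx": -4,"ty": 3,"tz": 0,"yaw": 0,"claw": 0},
  {"tx": -4,"ty": 3,"tz": 0,"yaw": 0,"claw": 0},
  {"tx": -4,"ty": 3,"tz": 0,"yaw": 0,"claw": 0},
  {"tx": 0,"ty": 0,"tz": 0,"yaw": 0,"claw": 0},
])

```text
time_s: 14.6
position: [0.4302, 0.3334, 0.1626]
tool_rot: [[0.95, -0.311, -0.002], [-0.311, -0.95, 0.0], [-0.002, 0.0, -1.0]]
ft_force: [0.5, -0.1, -0.3]
grip_width: 0.0002
gripper_force: 0.0
```

```bash
python3 pic.py m4 0 0;python3 meas.py m4
```

```text
post 19 222.8421052631579 184.1578947368421 [0.0885 2.8548]
post 22 344.09090909090907 178.9090909090909 [0.0675 2.3796]
top 3 [223.66666667 197.        ] [0.1224 2.8436] spread 2.836226612383755 2.851089260886206
side 1 [284. 195.] [0.1297 2.8938] spread 2.8937666648987097 2.8937666648987097
tri [0.50628012 0.20895124 0.01446886] 0.00673764324394419 [0.1258 2.8361]
```

View pics/m4c.png

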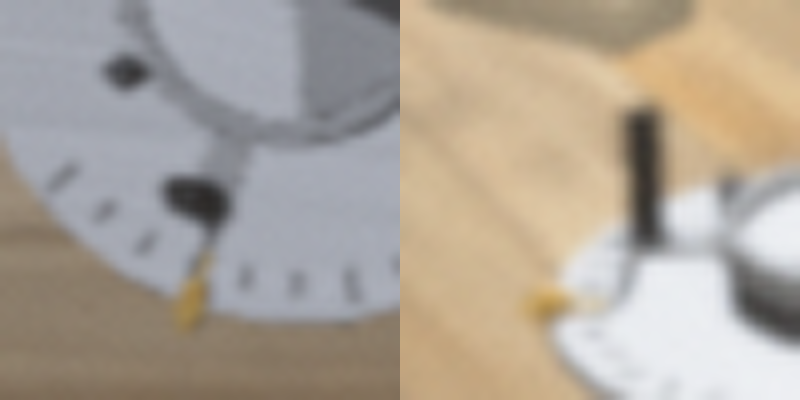

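The needle at (210,240) now runs straight into the rider's nose at (209,257). The rider hasn't moved, and the small lever is at its stop. I'm handing the job in.

```bash
python3 -c "
from rig import env
print(env.close_job())"
```

```text
the job is handed in; nothing more can be done
None
```

I handed the job in at about 15 s: the small port's lever is shut against its left stop, and the large port's needle points at the rider, within about 1–2 mm by the last picture. The rider did not move. I kept clear of the loose things but did not re-measure them, and the hand-in gave no verdict.

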